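# Seat the 12 mm check cartridge in the clinic analyser

### The arm

A 7-joint arm with a two-finger parallel gripper is mounted at the origin on the work surface. World frame = base frame: x ahead of the robot, y to its left, z up, the work surface at z = 0. Lengths are in m, angles in rad, forces in N, time in s.
With the tool pointing down it reaches from about 0.4 to 0.85 m from the base axis. Payload 10.4 kg.
Tool frame: the origin (TCP) lies at the very end of the fingers, on their centre line; the grasp point (between the pads) lies 19 mm behind it; z points along the fingers, y is the direction in which the jaws open and shut (so a half turn about z gives the same grasp; the last joint's range is limited). The gripper opens to 85 mm and grips with 20 to 120 N. Pads are 22 mm wide; open, the fingers measure 114 mm over their backs; the gripper's body (76 mm by 85 mm) begins 54 mm behind the grasp point. The pads swing forward as they close: fully open they stand 13 mm farther back than shut.
Start: joints at [-1.142, 0.332, -0.065, 1.46, 0.022, 1.35, -0.088], TCP at [0.273, 0.562, 0.231] pointing down, gripper open.
Joint ranges: [-2.6, 2.6], [-0.5, 2.12], [-1.47, 1.34], [0.16, 2.42], [-1.27, 4.41], [0.06, 2.06], [-2.6, 2.6]. Speed limits (rad/s): [2.22, 2.22, 2.79, 2.79, 3.14, 3.14, 3.14].

### API

Orientations are given as a unit quaternion [x, y, z, w].
In Python, from workcell import get_obs, camera, camera_info, hand_in gives the robot as it stands.
- The arm moves only by the tool move_arm, never from a script. Its argument "moves" is a list of rows, each a list of 3 entries, a list of its own where there are three numbers: the shift along the tool's x, y, z in units of 25 mm (1.0 is 25 mm), then the turn, a rotation vector about the tool's x, y, z in degrees, then the opening, from 0 (shut) to 1 (fully open). A call has 1 to 5 rows; each row shifts and turns the commanded pose from where the row before left it, along the tool's axes as they then stand; what a row does not reach is not made up. A row lasts 1/8 s, in which the tool goes at most 62.5 mm and 10.7 degrees, less where a joint would pass 70% of its speed; a pose out of reach is approached as far as the arm can. A call is refused whole if a number of a shift passes 1 or a number of a turn 10.7, either way. A call with a gripper value outside its range is refused whole. The fingers move at their own pace and stop on an object; "squeeze" is the grip in N (left out, the last holds). Time passes only in rows, so rows that do not move let the fingers close. It gives the time, the measured TCP pose, the force and the opening at its end, in the units of the state.
- get_obs(): the state, without advancing time (a new reading comes with each control period).
- camera(name): name is "scene" or "top" or "wrist"; returns the picture (384x512x3 uint8, red, green, blue); there is no depth.
- camera_info(name): a dict with "fx", "fy", "cx", "cy" (pixels), "D" ([k1, k2, p1, p2, k3] as OpenCV has them; the pictures are not rectified), "origin" and "rotation" of the camera in the world. Camera axes: x right, y down, z forward; pixel columns grow to the right and rows downward; lengths in m; the calibration is good to about 2 mm. A picture is of the moment at which its call begins: read the wrist's pose just before it. camera_info takes no time and is no camera call; for the wrist camera it gives the pose at the moment of the call.
- hand_in(): hands the job in, once; it reports no verdict.
The state is a dict: "clock": time; "joint_pos": joint angles; "joint_velocities": joint speeds; "tau": joint torques, N m; "position": TCP position; "ee_rot": TCP orientation; "ft_force": force on the tool from outside, world axes, zero at the start; "torque": the same for the moment, N m; "grip_width": opening from 0.0 (shut) to 1.0 (fully open).
Only numpy, scipy, OpenCV 4.12 (cv2) and the standard library are available. Lean on these libraries where they do the work, as an engineer would, in place of code of your own. Each camera call takes 0.05 s, during which the arm holds its last target. There are 200 camera calls.

### The job

The three cartridges in the rack look alike: find the optical check cartridge, the one that is 12 mm thick, by pinching them between the fingers where they stand (the others are 9.5 and 14.5 mm thick and stay in the rack). Put the 12 mm cartridge into the analyser's slot and press it down with a steady, gentle push, past the drag of its spring roller and sliding bed, until it is felt to be fully home, then shut the hood over it and let go. Force nothing, and leave the other things on the table alone.

Things in the scene. Friction and masses are not known exactly. Their poses are not given: they have to be found in the camera images.
- cart_a (a point): centre (42.5 mm above the foot) of one of three look-alike pale grey cartridges with a violet top band: 45 mm wide (own x), 85 mm tall (own z), about 45 g. Thickness along own y: one is 14.5 mm, one 12 mm, one 9.5 mm; which letter is which, and in which pocket, is not told. Stands upright in a rack pocket; its broad faces (normal to own y) are clear above the rack
- cart_b (a point): centre (42.5 mm above the foot) of one of three look-alike pale grey cartridges with a violet top band: 45 mm wide (own x), 85 mm tall (own z), about 45 g. Thickness along own y: one is 14.5 mm, one 12 mm, one 9.5 mm; which letter is which, and in which pocket, is not told. Stands upright in a rack pocket; its broad faces (normal to own y) are clear above the rack
- cart_c (a point): centre (42.5 mm above the foot) of one of three look-alike pale grey cartridges with a violet top band: 45 mm wide (own x), 85 mm tall (own z), about 45 g. Thickness along own y: one is 14.5 mm, one 12 mm, one 9.5 mm; which letter is which, and in which pocket, is not told. Stands upright in a rack pocket; its broad faces (normal to own y) are clear above the rack
- rack: fixed white plastic rack: foot 192 x 52 x 4 mm, on it a row of three pockets along own x, 24 mm tall. Pocket centres at own x = -59.3, 0, +59.3 mm (own y = 0), floor 4 mm above the table; pockets are about 56 x 17.5 mm inside, so the cartridges have play. The upper 65 mm of each cartridge stands clear. Origin: centre of its underside
- analyser: fixed bench instrument, grey and white with a red line. Origin on the table straight under the slot centre. Own x (away from the robot): from 85 mm in front of the slot to 130 mm behind; own y: 170 mm across. White deck, level, 95 mm above the table, to 68 mm behind the slot, then a lower rear deck (70 mm)
- slot (a point): centre of the slot mouth, at deck height. Slot: straight down, 47.5 mm long (analyser x), 13.6 mm wide (y), 2.5 mm chamfer at the mouth; the cartridge goes in foot first, its width along the slot, either way round. 18 mm down a spring roller in the +y wall must be pushed back (a bump of a few newtons) and then holds it to the other wall with about 3 N. The sliding bed is below
- bed (a joint): travel (m) of the sliding bed under the cartridge's foot: 0 raised, 0.008 home; starts within 2 mm of raised, drags with 4 N, stays where pushed. Its stop (on a rubber buffer) is set differently on each instrument: home, the foot is 28 to 40 mm below the deck (cartridge top 45 to 57 mm above). Roller and bed resist with 4 to 9 N; at home the push climbs by some 7 N per mm; over 16 N on the bed is forcing
- roller (a joint): how far the spring roller in the slot wall is pushed back (m): 0 free, standing 3 mm into the slot; about 0.0014 with the 12 mm cartridge in place; the 9.5 mm one is too thin to bear on it, the 14.5 mm one does not enter the slot
- hood (a joint): angle (rad) of the dark grey hood: 0 shut on the deck over the slot, 1.9 fully open, standing behind the slot; starts at 1.65 to 1.9 and stays where left (hinge friction 0.07 N m). Hollow box, 115 mm long from the hinge, 52 mm wide, 66 mm high (62 inside); shut it reaches 53 mm in front of the slot centre. Open, it is clear of the room above the slot
- hood_hinge (a point): middle of the hood's hinge line, which runs along analyser y, 62 mm behind the slot centre (+x) and 1 mm above the deck. The hood swings up and back about it
- hood_tab (a point): middle of the upper face of the red finger tab on the hood's free edge, 131 mm from the hinge line. Tab: 32 mm long, standing out from the hood's end wall, 40 mm wide, 6 mm thick; this face is 6 mm above the hood's rim plane. Shut: tab level, pointing to the robot, this face up. Open: tab points up, this face looks away from the robot. Pushed along its arc it shuts the hood
- tube_rack: bystander: white rack of violet-capped blood tubes, 90 x 138 x 86 mm. Origin: centre of its underside
- strip_jar: bystander: white round jar, 42 mm across, 62 mm tall. Origin: centre of its underside
- meter: bystander: red hand-held meter lying flat, 105 x 62 x 27 mm. Origin: centre of its underside
- kit_carton: bystander: white carton with a green band, 70 x 55 x 100 mm. Origin: centre of its underside

How it is judged:
By the outcome, as a careful person would: the job done as asked, in the order asked, and still so for the second after the job is handed in, with the robot touching nothing.
It also fails if it takes over 72 s, if anything falls off the work surface, if the arm or the gripper's body presses on something with over 40 N, if the wrist force passes 120 N, or if a joint passes its speed limit or range.

## Working session

There is one attempt and no reset: what is moved stays moved. The work goes in short steps, Python scripts to look and compute and a tool call to move; the robot and the scene stay as the last step left them, time stands still between calls to the robot, and variables do not carry over. Pictures are saved under pics/ and viewed, about 8 in all and at most 12, crops included, and the job is handed in when it is done.

Besides the shell and the picture viewer there is one more tool, called after "Request:" as name([rows], argument=value, ...), one row to a line, values as JSON. move_arm: Moves the arm, as the interface text tells. Its arguments: {"type":"object","properties":{"moves":{"type":"array","items":{"type":"array"}},"squeeze":{"type":"number"}},"required":["moves"]}

```bash
ls; mkdir -p pics; python3 - <<'E'
from workcell import get_obs, camera, camera_info
import cv2
o=get_obs()
for k,v in o.items(): print(k,v)
for n in ("scene","top"):
    im=camera(n); cv2.imwrite(f"pics/{n}0.png",im[:,:,::-1]); i=camera_info(n); print(n,i)
print(camera_info("wrist"))
E
```

```text
pics
clock 0.0
joint_pos [-1.14164068  0.33285989 -0.06471939  1.4609732   0.0216225   1.34988328
 -0.0884877 ]
joint_velocities [-2.44524608e-04  9.55882899e-04 -7.30839212e-04  6.90811480e-05
  1.13217730e-04 -1.06587550e-04  3.21873101e-04]
tau [-6.88982072e-04 -6.25435567e+01  4.89460677e-02 -3.91617537e+01
  1.61970692e-02  9.83175240e-03 -3.04065543e-05]
position [0.27267501 0.56195502 0.23050825]
ee_rot [ 2.23934023e-01  9.74604045e-01 -7.03575275e-04 -1.19231970e-04]
ft_force [-0.19965863 -0.31739949  0.0415733 ]
torque [0.05172639 0.02719636 0.0153299 ]
grip_width 1.0027860815943885
scene {'fx': 441.70882756436464, 'fy': 441.70882756436464, 'cx': 258.59737654330877, 'cy': 186.90876672662168, 'D': array([-0.0817664,  0.       ,  0.       ,  0.       ,  0.       ]), 'origin': array([ 1.33513347, -0.24858191,  0.90145243]), 'rotation': array([ 0.74851411,  0.54321163, -0.21912271, -0.31085849])}
top {'fx': 355.9912902380554, 'fy': 355.9912902380554, 'cx': 256.37575753179885, 'cy': 185.4800123927866, 'D': array([0.02412081, 0.        , 0.        , 0.        , 0.        ]), 'origin': array([0.34829059, 0.00629468, 1.19573092]), 'rotation': array([-0.70118979,  0.70660446, -0.06469456,  0.06969665])}
{'fx': 268.895608049134, 'fy': 268.895608049134, 'cx': 256.06628059826824, 'cy': 194.8297940999624, 'D': array([-0.04347648,  0.        ,  0.        ,  0.        ,  0.        ]), 'origin': array([0.20639929, 0.59479065, 0.37319081]), 'rotation': array([0.83819452, 0.52561099, 0.07684896, 0.12352035])}
```

View pics/scene0.png

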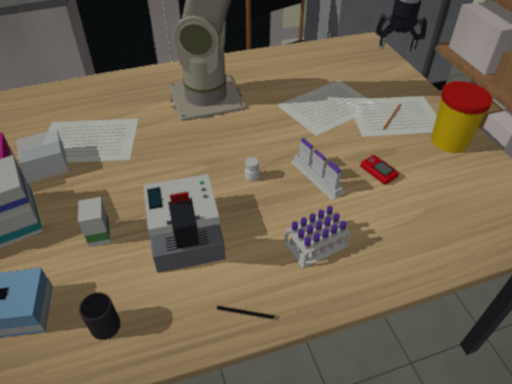

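View pics/top0.png

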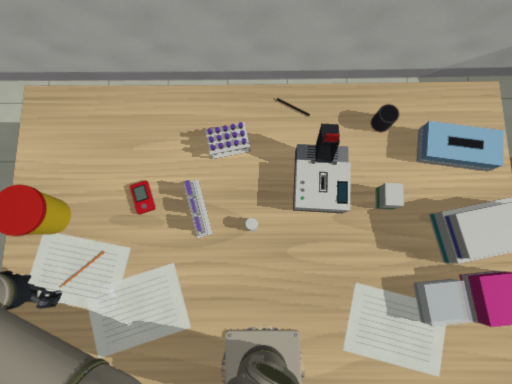

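The scene view shows the rack with three violet-topped cartridges at (318,166), the tube rack at (318,235) and the analyser at (183,220) with its hood open. In the top view the rack is at (198,209), the slot at (323,181) and the hood behind it at (327,145).

```bash
cat > h.py <<'E'
import numpy as np, cv2
from scipy.spatial.transform import Rotation as R
from workcell import get_obs, camera, camera_info
def K(i): return np.array([[i['fx'],0,i['cx']],[0,i['fy'],i['cy']],[0,0,1.]])
def ray(i,uv):
    p=cv2.undistortPoints(np.array(uv,float).reshape(-1,1,2),K(i),i['D']).reshape(-1,2)
    d=np.c_[p,np.ones(len(p))]@R.from_quat(i['rotation']).as_matrix().T
    return np.array(i['origin']),d
def onz(i,uv,z):
    o,d=ray(i,uv); return o+d*((z-o[2])/d[:,2])[:,None]
def proj(i,P):
    m=R.from_quat(i['rotation']).as_matrix().T
    return cv2.projectPoints(np.array(P,float).reshape(-1,1,3),cv2.Rodrigues(m)[0],-m@i['origin'],K(i),i['D'])[0].reshape(-1,2)
def tri(views):
    A=np.zeros((3,3));b=np.zeros(3)
    for i,uv in views:
        o,d=ray(i,uv);d=d[0]/np.linalg.norm(d[0]);M=np.eye(3)-np.outer(d,d);A+=M;b+=M@o
    return np.linalg.solve(A,b)
def blobs(m,amin=6):
    out=[]
    for c in range(1,(r:=cv2.connectedComponentsWithStats(m.astype('uint8')))[0]):
        if r[2][c,4]>=amin: out.append((r[3][c].round(2),r[2][c,4],r[1]==c))
    return out
E
python3 - <<'E'
from h import *
for n,box,z in (("top",(175,170,225,245),.089),("scene",(285,130,350,200),.089)):
    im=cv2.imread(f"pics/{n}0.png");i=camera_info(n)
    h=cv2.cvtColor(im,cv2.COLOR_BGR2HSV)
    m=(h[...,0]>115)&(h[...,0]<155)&(h[...,1]>70)
    mm=np.zeros_like(m);x0,y0,x1,y1=box;mm[y0:y1,x0:x1]=m[y0:y1,x0:x1]
    for c,a,l in blobs(mm): 
        v=np.argwhere(l)[:,::-1];print(n,c,a,onz(i,c,z).round(4),cv2.minAreaRect(v.astype(np.float32)))
im=cv2.imread("pics/top0.png");i=camera_info("top");h=cv2.cvtColor(im,cv2.COLOR_BGR2HSV)
g=cv2.cvtColor(im,cv2.COLOR_BGR2GRAY)
m=np.zeros(g.shape,bool);m[165:197,312:334]=g[165:197,312:334]<90
for c,a,l in blobs(m): print("slot",c,a,onz(i,c,.095).round(4),cv2.minAreaRect(np.argwhere(l)[:,::-1].astype(np.float32)))
r=((h[...,0]<8)|(h[...,0]>172))&(h[...,1]>150)
for c,a,l in blobs(r): print("red",c,a)
a=cv2.resize(im[110:220,280:390],None,fx=5,fy=5,interpolation=cv2.INTER_CUBIC)
s=cv2.resize(cv2.imread("pics/scene0.png")[165:275,135:235],None,fx=5,fy=5,interpolation=cv2.INTER_CUBIC)
b=np.zeros((550,250,3),np.uint8);b=cv2.resize(im[170:247,175:225],None,fx=5,fy=7,interpolation=cv2.INTER_CUBIC)[:550]
cv2.imwrite("pics/crop0.png",cv2.resize(np.hstack([a,b[:, :],s][0:1]+[s]),(800,420)))
E
```

```text
top [188.1  186.95] 58 [[0.5587 0.2296 0.089 ]] ((188.11764526367188, 186.97059631347656), (13.096923828125, 4.123105525970459), 75.96376037597656)
top [192.78 204.66] 41 [[0.502  0.2132 0.089 ]] ((192.76470947265625, 204.55882263183594), (13.581995010375977, 2.66789174079895), 75.96376037597656)
top [197.45 223.13] 53 [[0.4441 0.1971 0.089 ]] ((197.4117889404297, 223.14707946777344), (14.067066192626953, 3.6380343437194824), 75.96376037597656)
scene [306.78 143.39] 49 [[0.449  0.1987 0.089 ]] ((306.7500305175781, 143.25001525878906), (12.727920532226562, 3.535533905029297), 45.0)
scene [319.62 154.55] 42 [[0.505  0.2142 0.089 ]] ((319.7500305175781, 154.75001525878906), (13.435027122497559, 2.8284268379211426), 45.0)
scene [333.55 166.27] 78 [[0.5612 0.2308 0.089 ]] ((333.7117919921875, 166.25294494628906), (15.727458000183105, 5.314796447753906), 40.601295471191406)
slot [326. 178.] 7 [[ 0.5826 -0.2064  0.095 ]] ((326.0, 178.0), (6.0, 0.0), -90.0)
slot [322.53 182.12] 51 [[ 0.5694 -0.1949  0.095 ]] ((322.5, 182.0), (12.0, 3.0), 90.0)
red [331.14 137.41] 117
red [142.74 198.21] 383
red [ 20.55 209.61] 1972
```

View pics/crop0.png

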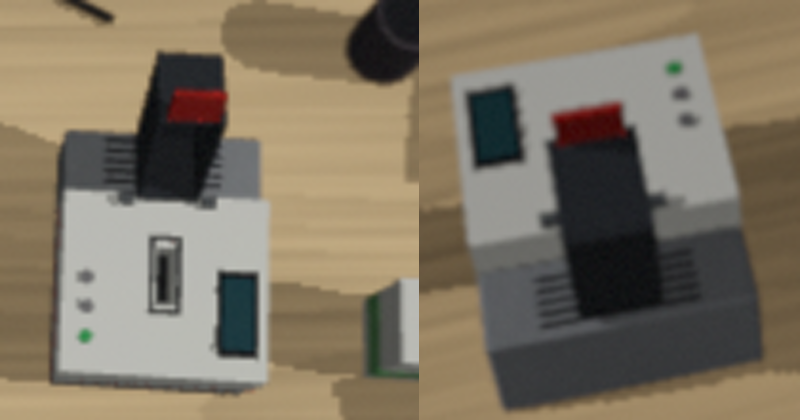

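The crop shows the slot frame at top pixel (323,182). The analyser is nearly square to the world, and the red hood tab is at (331,137). The rack's yaw is about 15.8°. I'll move above the rack with the tool's y axis across it, then look from near.

Request:
move_arm([
  [[-0.95,-0.57,0],[0,0,0],1],
  [[-0.95,-0.57,0],[0,0,0],1],
  [[-0.95,-0.57,0],[0,0,0],1],
  [[-0.95,-0.57,0],[0,0,0],1],
  [[-0.95,-0.57,0],[0,0,0],1],
])

```text
clock: 0.72
position: [0.3489, 0.4454, 0.231]
ee_rot: [0.224, 0.975, -0.0, -0.0]
ft_force: [0.2, 0.2, 0.2]
grip_width: 1.002
```

Request:
move_arm([
  [[-0.95,-0.57,0],[0,0,0],1],
  [[-0.95,-0.57,0],[0,0,0],1],
  [[-0.95,-0.57,0],[0,0,0],1],
  [[-0.95,-0.57,0],[0,0,0],1],
  [[-0.95,-0.57,0],[0,0,0],1],
])

```text
clock: 1.35
position: [0.4246, 0.3295, 0.231]
ee_rot: [0.224, 0.975, -0.0, -0.0]
ft_force: [1.1, 0.5, 0.0]
grip_width: 0.998
```

Request:
move_arm([
  [[-0.95,-0.57,0],[0,0,0],0.6],
  [[-0.95,-0.57,0],[0,0,0],0.6],
  [[-0.95,-0.57,0],[0,0,0],0.6],
  [[-0.95,-0.57,0],[0,0,0],0.6],
  [[0,0,0],[0,0,-10.4],0.6],
])

```text
clock: 1.98
position: [0.486, 0.2352, 0.231]
ee_rot: [0.135, 0.991, -0.001, -0.0]
ft_force: [-0.2, 0.5, 0.0]
grip_width: 0.598
```

Request:
move_arm([
  [[0,0,0],[0,0,-10.4],0.6],
  [[0,0,0],[0,0,-10.4],0.6],
  [[0,0,0],[0,0,-10.4],0.6],
  [[0,0,0],[0,0,0],0.6],
  [[0,0,0],[0,0,0],0.6],
])

```text
clock: 2.6
position: [0.4848, 0.2376, 0.2312]
ee_rot: [-0.135, 0.991, -0.0, -0.0]
ft_force: [1.0, 0.3, 0.1]
grip_width: 0.604
```

```bash
python3 - <<'E'
from h import *
i=camera_info("wrist");im=camera("wrist")[:,:,::-1].copy();cv2.imwrite("pics/w1.png",im)
np.save("w1.npy",i,allow_pickle=True)
h=cv2.cvtColor(im,cv2.COLOR_BGR2HSV)
m=(h[...,0]>115)&(h[...,0]<155)&(h[...,1]>60)
for c,a,l in blobs(m,40):
    v=np.argwhere(l)[:,::-1];q=cv2.minAreaRect(v.astype(np.float32));b=cv2.boxPoints(q)
    print(c,a,onz(i,c,.089).round(4),q);print(onz(i,b,.089).round(4)[:,:2].tolist())
E
```

```text
[231.62 137.95] 508 [[0.4434 0.2005 0.089 ]] ((231.5, 138.5), (43.0, 11.0), 90.0)
[[0.4244, 0.1898], [0.4214, 0.2007], [0.4643, 0.2117], [0.4674, 0.2004]]
[232.96 192.43] 347 [[0.5003 0.2163 0.089 ]] ((232.5, 192.5), (39.0, 9.0), 90.0)
[[0.4806, 0.2058], [0.478, 0.2152], [0.5214, 0.2263], [0.5241, 0.2165]]
[234.56 241.04] 435 [[0.5572 0.2325 0.089 ]] ((234.5, 241.0), (36.0, 13.0), 90.0)
[[0.5371, 0.2197], [0.5332, 0.2341], [0.5781, 0.2457], [0.5823, 0.2308]]
[ 79.84 303.06] 50 [[0.6987 0.0606 0.089 ]] ((79.75001525878906, 303.2500305175781), (2.8284268379211426, 16.26345443725586), 45.0)
[[0.7095, 0.0521], [0.6864, 0.0659], [0.6888, 0.0687], [0.7119, 0.0549]]
[157.44 338.15] 247 [[0.7259 0.1676 0.089 ]] ((157.06314086914062, 338.28668212890625), (28.39242172241211, 10.807815551757812), 83.2901611328125)
[[0.7063, 0.1547], [0.7001, 0.1682], [0.7471, 0.1801], [0.7538, 0.1661]]
[140.82 342.87] 158 [[0.7408 0.1469 0.089 ]] ((141.00003051757812, 342.0), (10.733125686645508, 18.782970428466797), 26.56505012512207)
[[0.7536, 0.1362], [0.7208, 0.1437], [0.7252, 0.1574], [0.7583, 0.1502]]
```

View pics/w1.png

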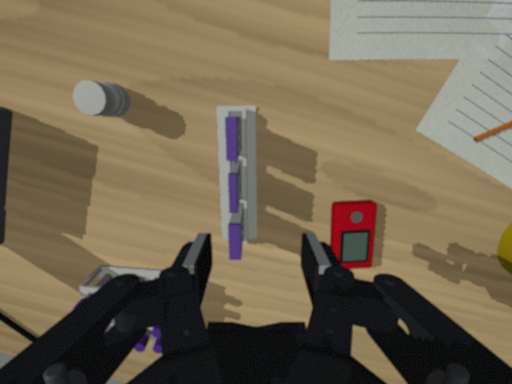

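The wrist view shows the three bands at columns 231–235 and rows 138, 192 and 241 (near, middle, far). Their apparent thicknesses are 11, 9 and 13 px, so the nearest is probably the 12 mm one. I'll pinch it to find out.

Request:
move_arm([
  [[1,-0.5,0.9],[0,0,-0.3],0.45],
  [[0.97,-0.51,0.9],[0,0,0],0.45],
  [[0,0,1],[0,0,0],0.45],
  [[0,0,1],[0,0,0],0.45],
  [[0,0,1],[0,0,0],0.45],
])

```text
clock: 3.28
position: [0.4444, 0.2, 0.1107]
ee_rot: [-0.138, 0.99, 0.0, 0.0]
ft_force: [-0.3, -0.3, 1.4]
grip_width: 0.452
```

Request:
move_arm([
  [[0,0,0],[0,0,0],0.45],
  [[0,0,0],[0,0,0],0.45],
])

```text
clock: 3.52
position: [0.4449, 0.2002, 0.1123]
ee_rot: [-0.139, 0.99, 0.0, 0.0]
ft_force: [-0.1, 1.0, 0.1]
grip_width: 0.449
```

```bash
python3 - <<'E'
from h import *
o=get_obs();i=camera_info("wrist");im=camera("wrist")[:,:,::-1].copy();cv2.imwrite("pics/w2.png",im)
h=cv2.cvtColor(im,cv2.COLOR_BGR2HSV)
m=(h[...,0]>115)&(h[...,0]<155)&(h[...,1]>60)
T=R.from_quat(o['ee_rot']).as_matrix()
print(o['position'],o['ee_rot'],o['grip_width'])
for c,a,l in blobs(m,40):
    v=np.argwhere(l)[:,::-1];q=cv2.minAreaRect(v.astype(np.float32));b=cv2.boxPoints(q)
    w=onz(i,b,.089);print(c,a,q,w.mean(0).round(4),'tool',((w-o['position'])@T).round(4).tolist())
E
```

```text
[0.44491096 0.2001633  0.11227883] [-1.38764870e-01  9.90325212e-01  2.25963614e-04  4.83392045e-04] 0.44888118285443923
[255.02 224.99] 1105 ((255.0, 225.0), (64.0, 18.0), 90.0) [0.4432 0.1998 0.089 ] tool [[0.0249, -0.0056, 0.0233], [0.0249, 0.0059, 0.0233], [-0.0214, 0.0064, 0.0233], [-0.0214, -0.0061, 0.0233]]
[254.19 298.95] 749 ((254.5, 300.5), (59.0, 13.0), 90.0) [0.5015 0.2161 0.089 ] tool [[-0.0326, -0.0048, 0.0233], [-0.0325, 0.0044, 0.0233], [-0.0849, 0.0047, 0.0234], [-0.0849, -0.0053, 0.0234]]
```

View pics/w2.png

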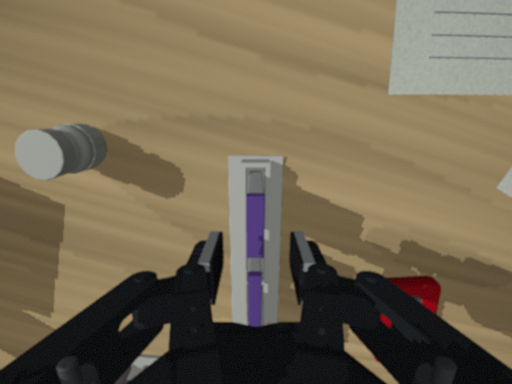

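The near band sits at (255,225), centred between the fingers, and the middle one is visible below it. I'll descend and pinch gently.

Request:
move_arm([
  [[0.07,0,0.8],[0,0,0],0.45],
  [[0,0,0.8],[0,0,0],0.45],
  [[0,0,0.75],[0,0,0],0.45],
  [[0,0,0],[0,0,0],0.3],
  [[0,0,0],[0,0,0],0.25],
], squeeze=20)

```text
clock: 4.2
position: [0.4435, 0.1998, 0.0538]
ee_rot: [-0.139, 0.99, 0.0, 0.001]
ft_force: [-0.5, -0.2, 1.0]
grip_width: 0.25
```

Request:
move_arm([
  [[0,0,0],[0,0,0],0.2],
  [[0,0,0],[0,0,0],0.05],
  [[0,0,0],[0,0,0],0.05],
  [[0,0,0],[0,0,0],0.05],
  [[0,0,0],[0,0,0],0.05],
])

```text
clock: 4.82
position: [0.4433, 0.1999, 0.0535]
ee_rot: [-0.139, 0.99, 0.0, 0.001]
ft_force: [-1.3, -0.1, 6.1]
grip_width: 0.135
```

```bash
python3 - <<'E'
from h import *
for k in range(1):
    o=get_obs();print(o['position'],o['ft_force'],o['torque'],o['grip_width']*85)
E
```

```text
[0.44329393 0.19986314 0.05345815] [-1.32652613 -0.08632161  6.08841425] [-0.02455689  0.35057943 -0.04041403] 11.50915660063512
```

The pinch reads 11.5 mm, against 9.5, 12 and 14.5, and the overhead view gave 12.0 for this one and 9.6 for its neighbour. This is the 12 mm cartridge. I'll lift it and carry it to a viewing spot beside the slot.

Request:
move_arm([
  [[0,0,0],[0,0,0],0.05],
  [[0,0,-0.3],[0,0,0],0.05],
  [[0,0,-0.6],[0,0,0],0.05],
  [[0,0,-0.8],[0,0,0],0.05],
  [[0,0,-0.9],[0,0,0],0.05],
], squeeze=45)

```text
clock: 5.45
position: [0.4427, 0.1994, 0.119]
ee_rot: [-0.139, 0.99, 0.0, 0.0]
ft_force: [0.2, 0.1, -0.4]
grip_width: 0.133
```

Request:
move_arm([
  [[0,0,-0.9],[0,0,0],0.05],
  [[0,0,-0.9],[0,0,0],0.05],
  [[0,0,-0.9],[0,0,0],0.05],
  [[0,0,-0.9],[0,0,0],0.05],
  [[0,0,0],[0,0,0],0.05],
])

```text
clock: 6.08
position: [0.4436, 0.1998, 0.2098]
ee_rot: [-0.139, 0.99, 0.001, 0.002]
ft_force: [0.7, 0.6, -1.3]
grip_width: 0.135
```

Request:
move_arm([
  [[-0.118,-0.99,0],[0,0,0],0.05],
  [[-0.118,-0.99,0],[0,0,0],0.05],
  [[-0.118,-0.99,0],[0,0,0],0.05],
  [[-0.118,-0.99,0],[0,0,0],0.05],
  [[-0.118,-0.99,0],[0,0,0],0.05],
])

```text
clock: 6.7
position: [0.4909, 0.0837, 0.207]
ee_rot: [-0.139, 0.99, -0.0, -0.0]
ft_force: [-0.2, -0.4, -0.1]
grip_width: 0.133
```

Request:
move_arm([
  [[-0.118,-0.99,0],[0,0,0],0.05],
  [[-0.118,-0.99,0],[0,0,0],0.05],
  [[-0.118,-0.99,0],[0,0,0],0.05],
  [[-0.118,-0.99,0],[0,0,0],0.05],
  [[-0.118,-0.99,0],[0,0,0],0.05],
])

```text
clock: 7.32
position: [0.5392, -0.0311, 0.207]
ee_rot: [-0.139, 0.99, 0.0, -0.0]
ft_force: [0.3, -0.4, -0.1]
grip_width: 0.136
```

Request:
move_arm([
  [[-0.118,-0.99,0],[0,0,0],0.05],
  [[-0.118,-0.99,0],[0,0,0],0.05],
  [[-0.118,-0.99,0],[0,0,0],0.05],
  [[0,0,0],[0,0,8],0.05],
  [[0,0,0],[0,0,8],0.05],
])

```text
clock: 7.95
position: [0.5679, -0.0997, 0.2068]
ee_rot: [0.003, 1.0, -0.0, -0.001]
ft_force: [0.3, -0.2, -1.0]
grip_width: 0.137
```

Request:
move_arm([
  [[0,0,0],[0,0,0],0.05],
  [[0,0,0],[0,0,0],0.05],
])

```text
clock: 8.2
position: [0.5681, -0.0991, 0.2073]
ee_rot: [-0.002, 1.0, 0.0, -0.0]
ft_force: [0.3, -0.2, 0.1]
grip_width: 0.136
```

```bash
python3 - <<'E'
from h import *
o=get_obs();i=camera_info("wrist");im=camera("wrist")[:,:,::-1].copy();cv2.imwrite("pics/w3.png",im)
np.save("w3.npy",i,allow_pickle=True)
t=camera_info("top");cv2.imwrite("pics/t3.png",camera("top")[:,:,::-1])
print(o['position'],o['ee_rot'],o['grip_width']*85,o['ft_force'],o['torque'])
print(proj(i,[[.5694,-.195,.095]]))
E
```

```text
[ 0.56814446 -0.09911333  0.20725801] [-1.73412196e-03  9.99998460e-01  6.73583351e-05 -2.59709533e-04] 11.579602407452114 [ 0.28370012 -0.19285251  0.07479509] [ 0.03011286  0.04719804 -0.03887881]
[[158.73329694 192.90403564]]
```

View pics/w3.png

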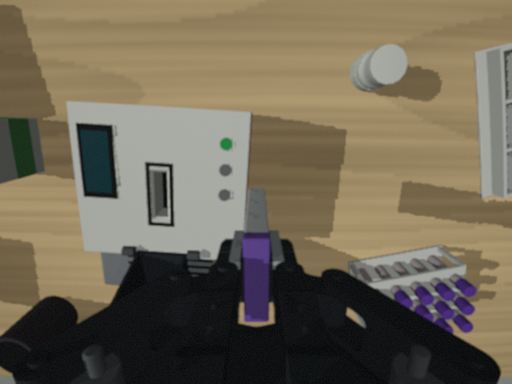

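The cartridge is held upright at (257,280). The slot frame is clear at (160,194), and the deck appears turned by about 3°. I'll measure the slot centre and yaw.

```bash
python3 - <<'E'
from h import *
i=np.load("w3.npy",allow_pickle=True).item();im=cv2.imread("pics/w3.png")
g=cv2.cvtColor(im,cv2.COLOR_BGR2GRAY).astype(int);h=cv2.cvtColor(im,cv2.COLOR_BGR2HSV)
def lines(mask,name,z):
    v=np.argwhere(mask)[:,::-1].astype(np.float32)
    w=onz(i,v,z)[:,:2].astype(np.float32)*1000
    q=cv2.minAreaRect(w);print(name,len(v),'minrect mm',q)
m=np.zeros(g.shape,bool);m[150:240,138:182]=g[150:240,138:182]<60
for c,a,l in blobs(m,20):
    lines(l,f"dark{c}",.095)
# sub-pixel edges of the frame: outer (white->dark) by row/col half-crossings
fl=g.astype(float);pts={'L':[],'R':[],'T':[],'B':[]}
def cross(a,rev):
    if rev:a=a[::-1]
    for k in range(len(a)-1):
        if a[k]>=110>a[k+1]:
            s=k+(a[k]-110)/(a[k]-a[k+1]);return len(a)-1-s if rev else s
for r in range(172,218):
    a=fl[r,135:186]; 
    for n,rev in(('L',0),('R',1)):
        s=cross(a,rev)
        if s is not None: pts[n].append((135+s,r))
for c in range(151,170):
    a=fl[150:240,c]
    for n,rev in(('T',0),('B',1)):
        s=cross(a,rev)
        if s is not None: pts[n].append((c,150+s))
L={}
for n in pts:
    w=onz(i,pts[n],.095)[:,:2];f=cv2.fitLine(w.astype(np.float32),cv2.DIST_HUBER,0,.0005,.0001).ravel();L[n]=f
    print(n,len(w),'angle',np.degrees(np.arctan2(f[1],f[0])).round(2),'pt',f[2:].round(4))
def X(a,b): 
    t=np.linalg.solve(np.c_[a[:2],-b[:2]],b[2:]-a[2:]);return a[2:]+a[:2]*t[0]
C=np.array([X(L[a],L[b]) for a in'LR' for b in'TB']);print(C.round(4),'centre',C.mean(0).round(4))
# cartridge top at z=TCP+35.5
v=(h[...,0]>115)&(h[...,0]<155)&(h[...,1]>60);v[:, :235]=0;v[:,285:]=0
for c,a,l in blobs(v,100): lines(l,"band",.2073+.0355)
# top camera
t=camera_info("top");im=cv2.imread("pics/top0.png");g=cv2.cvtColor(im,cv2.COLOR_BGR2GRAY)
m=np.zeros(g.shape,bool);m[168:197,314:332]=g[168:197,314:332]<110
ys,xs=np.nonzero(m);print('top frame',onz(t,[[ (xs.min()+xs.max())/2,(ys.min()+ys.max())/2]],.095).round(4),xs.min(),xs.max(),ys.min(),ys.max())
E
```

```text
dark[159.44 194.22] 319 minrect mm ((571.7897338867188, -194.20849609375), (24.84335708618164, 63.67536544799805), 86.43954467773438)
dark[164. 190.] 145 minrect mm ((566.7177124023438, -189.46836853027344), (3.9883196353912354, 35.30804443359375), 84.74630737304688)
L 46 angle -3.68 pt [ 0.5687 -0.2074]
R 46 angle -3.91 pt [ 0.564  -0.1805]
T 19 angle 86.46 pt [ 0.5393 -0.1891]
B 19 angle 85.99 pt [ 0.6045 -0.1961]
[[ 0.5382 -0.2055]
 [ 0.6035 -0.2097]
 [ 0.5399 -0.1788]
 [ 0.6054 -0.1833]] centre [ 0.5718 -0.1943]
band 2387 minrect mm ((567.5136108398438, -98.48616790771484), (47.29532241821289, 13.014187812805176), 1.0154094696044922)
top frame [[ 0.5714 -0.1965  0.095 ]] 319 327 172 191
```

Request:
move_arm([
  [[0,0,0],[0,0,3.95],0.05],
  [[-0.1,-0.96,0],[0,0,0],0.05],
  [[-0.1,-0.96,0],[0,0,0],0.05],
  [[-0.1,-0.95,0],[0,0,0],0.05],
  [[-0.1,-0.95,0],[0,0,0],0.05],
])

```text
clock: 8.93
position: [0.5718, -0.1959, 0.2075]
ee_rot: [0.034, 0.999, 0.0, 0.0]
ft_force: [0.1, 0.8, -0.8]
grip_width: 0.137
```

Request:
move_arm([
  [[0,0,0.8],[0,0,0],0.05],
  [[0,0,0.7],[0,0,0],0.05],
  [[0,0,0.6],[0,0,0],0.05],
  [[0,0,0],[0,0,0],0.05],
  [[0,0,0],[0,0,0],0.05],
])

```text
clock: 9.55
position: [0.5721, -0.1951, 0.1555]
ee_rot: [0.034, 0.999, -0.0, 0.0]
ft_force: [0.6, 0.7, -0.2]
grip_width: 0.135
```

```bash
python3 - <<'E'
from h import *
o=get_obs();i=camera_info("wrist");im=camera("wrist")[:,:,::-1].copy();cv2.imwrite("pics/w4.png",im)
np.save("w4.npy",i,allow_pickle=True)
s=camera("scene")[:,:,::-1];t=camera("top")[:,:,::-1];cv2.imwrite("pics/s4.png",s);cv2.imwrite("pics/t4.png",t)
a=cv2.resize(im[100:300,160:360],(500,500),interpolation=cv2.INTER_CUBIC)
b=cv2.resize(s[150:250,145:205],(300,500),interpolation=cv2.INTER_CUBIC)
cv2.imwrite("pics/c4.png",np.hstack([a,b]))
print(o['position'],o['ee_rot'],o['grip_width']*85,o['ft_force'],o['torque'])
E
```

```text
[ 0.57209511 -0.19513335  0.15554012] [ 3.41395119e-02  9.99417029e-01 -2.31121410e-05  3.07579323e-04] 11.441638178469292 [ 0.60586797  0.74264945 -0.17868457] [-0.0295096  -0.01548995 -0.00403553]
```

View pics/c4.png

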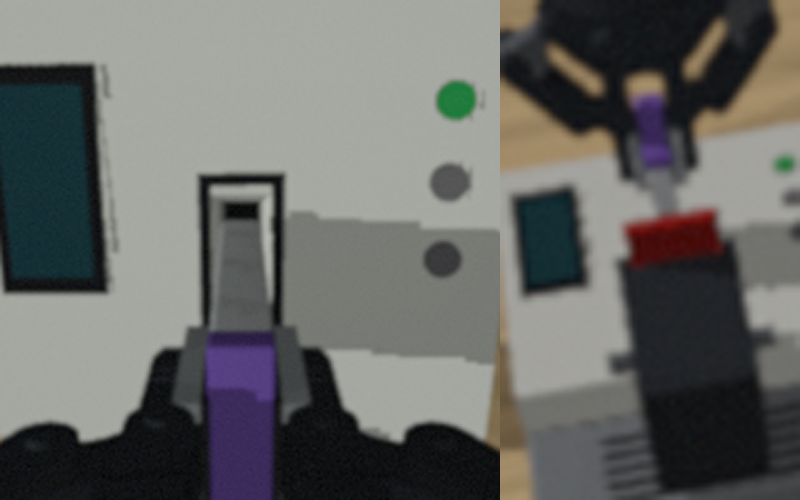

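The foot's near edge is at crop (241,220) and the slot mouth's dark near edge at (241,203), so sideways alignment is good. I'll put those two edges into numbers.

```bash
python3 - <<'E'
from h import *
i=np.load("w4.npy",allow_pickle=True).item();g=cv2.cvtColor(cv2.imread("pics/w4.png"),cv2.COLOR_BGR2GRAY)
print('profile col 256',g[165:235,256].tolist())
for r in (186,190,195,200,205): print(r,g[r,238:276].tolist())
P=lambda u,v,z: onz(i,[[u,v]],z)[0].round(4)
print('foot edge @.106',P(256.4,188,.106),'frame outer near edge',P(257,170.5,.095),'slot dark near edge @.095',P(256.4,181.2,.095),'@.0925',P(256.4,181.2,.0925))
print('expected foot near edge px',proj(i,[[.5721-.0225,-.1937,.106]]))
E
```

```text
profile col 256 [168, 168, 165, 146, 108, 54, 17, 26, 71, 124, 156, 164, 155, 138, 118, 89, 48, 18, 11, 13, 11, 15, 46, 74, 89, 93, 90, 88, 85, 86, 90, 89, 92, 90, 92, 91, 91, 90, 89, 86, 84, 87, 88, 88, 89, 88, 91, 91, 91, 90, 90, 90, 90, 90, 87, 85, 84, 85, 86, 87, 86, 88, 91, 92, 91, 91, 88, 67, 47, 39]
186 [153, 119, 68, 25, 20, 54, 90, 110, 109, 98, 83, 60, 37, 21, 17, 19, 14, 15, 15, 16, 16, 16, 16, 14, 32, 76, 130, 165, 178, 167, 134, 80, 33, 14, 45, 92, 131, 139]
190 [153, 119, 68, 25, 15, 51, 92, 110, 110, 109, 110, 106, 97, 94, 92, 92, 93, 93, 93, 90, 92, 91, 91, 89, 87, 96, 126, 162, 174, 159, 115, 57, 19, 11, 40, 78, 106, 119]
195 [163, 138, 85, 29, 21, 51, 88, 109, 114, 115, 116, 104, 92, 93, 93, 92, 90, 92, 90, 90, 88, 88, 85, 88, 89, 93, 123, 157, 179, 177, 152, 96, 31, 7, 39, 76, 106, 118]
200 [163, 136, 84, 27, 10, 44, 79, 103, 113, 117, 110, 98, 94, 93, 92, 93, 92, 92, 91, 88, 92, 89, 91, 89, 87, 85, 102, 142, 169, 171, 143, 85, 26, 9, 38, 77, 108, 118]
205 [164, 140, 90, 34, 17, 43, 81, 104, 117, 117, 103, 89, 86, 85, 84, 85, 85, 87, 84, 85, 85, 86, 85, 86, 85, 84, 88, 119, 156, 170, 148, 91, 28, 16, 47, 92, 116, 122]
foot edge @.106 [ 0.551  -0.1927  0.106 ] frame outer near edge [ 0.5401 -0.1915  0.095 ] slot dark near edge @.095 [ 0.5485 -0.1926  0.095 ] @.0925 [ 0.5491 -0.1926  0.0925]
expected foot near edge px [[254.98900704 186.32376232]]
```

Request:
move_arm([
  [[0.02,0,0.12],[0,0,0],0.05],
  [[0,0,0.12],[0,0,0],0.05],
  [[0,0,0.12],[0,0,0],0.05],
  [[0,0,0.12],[0,0,0],0.05],
  [[0,0,0.1],[0,0,0],0.05],
])

```text
clock: 10.32
position: [0.5712, -0.1951, 0.1403]
ee_rot: [0.034, 0.999, 0.0, -0.0]
ft_force: [-0.0, 0.4, 0.8]
grip_width: 0.134
```

Request:
move_arm([
  [[0,0,0.12],[0,0,0],0.05],
  [[0,0,0.12],[0,0,0],0.05],
  [[0,0,0.1],[0,0,0],0.05],
  [[0,0,0],[0,0,0],0.05],
])

```text
clock: 10.82
position: [0.5712, -0.1952, 0.1318]
ee_rot: [0.034, 0.999, 0.0, -0.0]
ft_force: [0.6, 0.8, -0.5]
grip_width: 0.131
```

Request:
move_arm([
  [[0,0,0.05],[0,0,0],0.05],
  [[0,0,0.05],[0,0,0],0.05],
  [[0,0,0.05],[0,0,0],0.05],
  [[0,0,0.05],[0,0,0],0.05],
])

```text
clock: 11.32
position: [0.5713, -0.1955, 0.127]
ee_rot: [0.034, 0.999, -0.0, 0.0]
ft_force: [0.0, -1.1, 0.8]
grip_width: 0.139
```

Request:
move_arm([
  [[0,0,0.04],[0,0,0],0.05],
  [[0,0,0.04],[0,0,0],0.05],
  [[0,0,0.04],[0,0,0],0.05],
])

```text
clock: 11.7
position: [0.5713, -0.1954, 0.1239]
ee_rot: [0.034, 0.999, -0.0, 0.0]
ft_force: [0.2, -2.8, -0.3]
grip_width: 0.136
```

Request:
move_arm([
  [[0,0,0.04],[0,0,0],0.05],
  [[0,0,0.04],[0,0,0],0.05],
])

```text
clock: 11.95
position: [0.5713, -0.1953, 0.122]
ee_rot: [0.034, 0.999, -0.0, 0.0]
ft_force: [1.3, -3.5, -0.4]
grip_width: 0.132
```

Request:
move_arm([
  [[0,0,0.04],[0,0,0],0.05],
  [[0,0,0.04],[0,0,0],0.05],
])

```text
clock: 12.2
position: [0.5713, -0.1952, 0.12]
ee_rot: [0.034, 0.999, 0.0, 0.0]
ft_force: [0.1, -4.0, -0.8]
grip_width: 0.131
```

Request:
move_arm([
  [[0,0,0.04],[0,0,0],0.05],
  [[0,0,0.04],[0,0,0],0.05],
])

```text
clock: 12.45
position: [0.5714, -0.1952, 0.1183]
ee_rot: [0.034, 0.999, 0.0, 0.0]
ft_force: [-1.5, -3.2, 3.5]
grip_width: 0.13
```

Request:
move_arm([
  [[0,0,0.04],[0,0,0],0.05],
  [[0,0,0.04],[0,0,0],0.05],
])

```text
clock: 12.7
position: [0.5714, -0.1952, 0.1162]
ee_rot: [0.034, 0.999, 0.0, 0.0]
ft_force: [0.2, -2.4, 3.3]
grip_width: 0.133
```

Request:
move_arm([
  [[0,0,0.04],[0,0,0],0.05],
  [[0,0,0.04],[0,0,0],0.05],
])

```text
clock: 12.95
position: [0.5714, -0.1952, 0.114]
ee_rot: [0.034, 0.999, 0.0, 0.0]
ft_force: [-0.4, -3.6, 3.7]
grip_width: 0.135
```

Request:
move_arm([
  [[0,0,0.02],[0,0,0],0.05],
  [[0,0,0.02],[0,0,0],0.05],
])

```text
clock: 13.2
position: [0.5714, -0.1952, 0.113]
ee_rot: [0.034, 0.999, 0.0, 0.0]
ft_force: [-0.4, -3.2, 3.9]
grip_width: 0.132
```

Request:
move_arm([
  [[0,0,0.02],[0,0,0],0.05],
  [[0,0,0],[0,0,0],0.05],
])

```text
clock: 13.45
position: [0.5713, -0.1952, 0.1125]
ee_rot: [0.034, 0.999, -0.0, 0.0]
ft_force: [-0.2, -3.7, 1.8]
grip_width: 0.137
```

Request:
move_arm([
  [[0,0,0.02],[0,0,0],0.05],
  [[0,0,0],[0,0,0],0.05],
])

```text
clock: 13.7
position: [0.5713, -0.1952, 0.112]
ee_rot: [0.034, 0.999, 0.0, 0.0]
ft_force: [0.3, -3.4, 2.4]
grip_width: 0.133
```

Request:
move_arm([
  [[0,0,0.02],[0,0,0],0.05],
  [[0,0,0.02],[0,0,0],0.05],
])

```text
clock: 13.95
position: [0.5714, -0.1952, 0.1113]
ee_rot: [0.034, 0.999, 0.0, 0.0]
ft_force: [-0.8, -3.1, 7.2]
grip_width: 0.134
```

Request:
move_arm([
  [[0,0,0.02],[0,0,0],0.05],
  [[0,0,0],[0,0,0],0.05],
])

```text
clock: 14.2
position: [0.5714, -0.1953, 0.1111]
ee_rot: [0.034, 0.999, 0.0, 0.0]
ft_force: [-2.0, -2.6, 7.8]
grip_width: 0.135
```

Request:
move_arm([
  [[0,0,0.02],[0,0,0],0.05],
  [[0,0,0],[0,0,0],0.05],
])

```text
clock: 14.45
position: [0.5714, -0.1953, 0.1109]
ee_rot: [0.034, 0.999, 0.0, 0.0]
ft_force: [-2.8, -2.4, 11.4]
grip_width: 0.135
```

Request:
move_arm([
  [[0,0,0.006],[0,0,0],0.05],
  [[0,0,0],[0,0,0],0.05],
  [[0,0,0],[0,0,0],0.05],
])

```text
clock: 14.82
position: [0.5714, -0.1953, 0.1108]
ee_rot: [0.034, 0.999, 0.0, 0.0]
ft_force: [-3.6, -2.7, 12.2]
grip_width: 0.131
```

The push climbed from about 4 N of drag to 12 N with the motion stopped, 33.7 mm below the deck and after about 8 mm of bed travel. The cartridge is home. I'll ease off, open and go up.

Request:
move_arm([
  [[0,0,-0.02],[0,0,0],0.05],
  [[0,0,0],[0,0,0],0.2],
  [[0,0,0],[0,0,0],0.4],
  [[0,0,0],[0,0,0],0.4],
  [[0,0,0],[0,0,0],0.4],
], squeeze=30)

```text
clock: 15.45
position: [0.5712, -0.1949, 0.1101]
ee_rot: [0.034, 0.999, 0.0, -0.0]
ft_force: [0.2, -0.8, -0.3]
grip_width: 0.397
```

Request:
move_arm([
  [[0,0,-0.3],[0,0,0],0.4],
  [[0,0,-0.6],[0,0,0],0.4],
  [[0,0,-0.9],[0,0,0],0.4],
  [[0,0,-0.9],[0,0,0],0.4],
  [[0,0,-0.9],[0,0,0],0.4],
])

```text
clock: 16.08
position: [0.5715, -0.1954, 0.2024]
ee_rot: [0.034, 0.999, -0.0, 0.001]
ft_force: [-0.1, -0.1, 0.2]
grip_width: 0.395
```

```bash
python3 - <<'E'
from h import *
o=get_obs();print(o['position'],o['ft_force'],o['grip_width'])
i=camera_info("wrist");w=camera("wrist")[:,:,::-1].copy();cv2.imwrite("pics/w5.png",w)
s=camera("scene")[:,:,::-1];t=camera("top")[:,:,::-1];cv2.imwrite("pics/s5.png",s);cv2.imwrite("pics/t5.png",t)
for n,im in(("scene",s),("top",cv2.imread("pics/top0.png"))):
    ii=camera_info(n);h=cv2.cvtColor(np.ascontiguousarray(im),cv2.COLOR_BGR2HSV)
    r=((h[...,0]<8)|(h[...,0]>172))&(h[...,1]>150)
    for c,a,l in blobs(r,30): print(n,c,a,cv2.boxPoints(cv2.minAreaRect(np.argwhere(l)[:,::-1].astype(np.float32))).round(1).tolist())
# predicted tab centre px for hood angles
yaw=np.radians(-3.75);ex=np.array([np.cos(yaw),np.sin(yaw),0]);S=np.array([.5720,-.1948,0])
for th in(1.65,1.7,1.75,1.8,1.85,1.9):
    P=S+ex*(.062-.131*np.cos(th)+.006*np.sin(th))+np.array([0,0,.096+.131*np.sin(th)+.006*np.cos(th)])
    print(th,P.round(4),proj(camera_info("scene"),[P]).round(1),proj(camera_info("top"),[P]).round(1))
a=cv2.resize(w[60:320,130:390],(500,500));b=cv2.resize(s[150:250,145:205],(300,500),interpolation=cv2.INTER_CUBIC)
cv2.imwrite("pics/c5.png",np.hstack([a,b]))
E
```

```text
[ 0.5714594  -0.19535768  0.20244143] [-0.09418317 -0.05962752  0.16797065] 0.3950923304970181
scene [465.98  96.8 ] 1284 [[437.29998779296875, 106.69999694824219], [443.20001220703125, 77.0], [494.0, 87.19999694824219], [488.0, 116.80000305175781]]
scene [378.09 169.98] 448 [[358.6000061035156, 165.1999969482422], [369.6000061035156, 150.5], [399.3999938964844, 172.8000030517578], [388.3999938964844, 187.5]]
scene [179.38 197.47] 137 [[169.8000030517578, 194.6999969482422], [187.0, 191.8000030517578], [188.3000030517578, 199.89999389648438], [171.10000610351562, 202.8000030517578]]
top [331.14 137.41] 117 [[324.0, 141.0], [324.0, 133.0], [339.0, 133.0], [339.0, 141.0]]
top [142.74 198.21] 383 [[128.3000030517578, 184.89999389648438], [146.8000030517578, 179.39999389648438], [155.39999389648438, 208.8000030517578], [136.89999389648438, 214.1999969482422]]
top [ 20.55 209.61] 1972 [[-0.0, 185.0], [45.0, 185.0], [45.0, 235.0], [0.0, 235.0]]
1.65 [ 0.6502 -0.1999  0.2261] [[177.1 187.3]] [[331.2 144.9]]
1.7 [ 0.6566 -0.2003  0.2251] [[177.5 189.7]] [[331.2 142.8]]
1.75 [ 0.6631 -0.2008  0.2238] [[178.  192.2]] [[331.2 140.8]]
1.8 [ 0.6694 -0.2012  0.2222] [[178.4 194.8]] [[331.1 138.8]]
1.85 [ 0.6756 -0.2016  0.2203] [[178.9 197.5]] [[331.  136.9]]
1.9 [ 0.6818 -0.202   0.218 ] [[179.4 200.3]] [[330.9 135.1]]
```

View pics/c5.png

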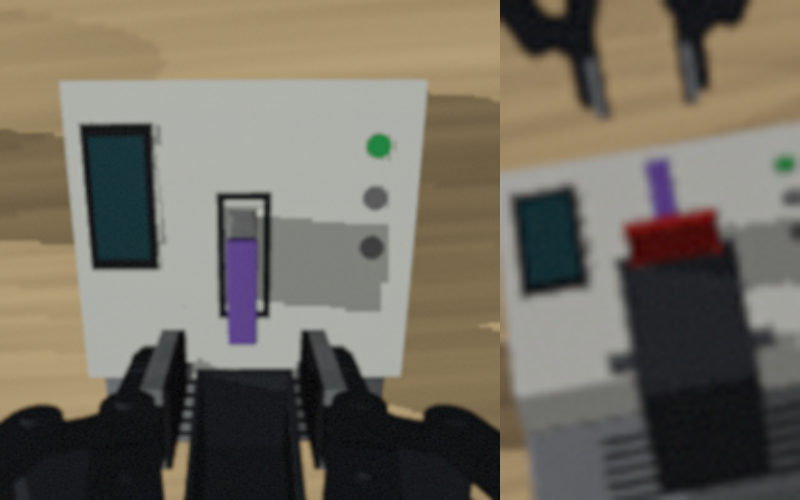

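The cartridge stands in the slot with its band at crop (240,290), and the gripper is free of it. The hood tab is in line behind it, and its angle comes out at about 1.85 rad. I'll plan the arc for a closed-finger push.

```bash
python3 - <<'E'
import numpy as np
f=lambda p:np.array([.062-.140*np.cos(p)+.006*np.sin(p)+.011,.096+.140*np.sin(p)+.006*np.cos(p)])
ph=np.r_[np.linspace(1.85,.25,17),np.linspace(.2,0,5)]
P=np.r_[[[-.0005,.2745],[.1375,.2745],[.1375,f(1.85)[1]]],[f(p) for p in ph]]
d=np.diff(P,axis=0)/.025
for k,x in enumerate(d): print(k,'phi',ph[k-2].round(2) if k>1 else '-','toolx',-x[0].round(2),'toolz',-x[1].round(2),'u',P[k+1][0].round(4),'z',P[k+1][1].round(4))
E
```

```text
0 phi - toolx -5.52 toolz -0.0 u 0.1375 z 0.2745
1 phi - toolx -0.0 toolz 1.82 u 0.1375 z 0.2289
2 phi 1.85 toolx 0.81 toolz -0.0 u 0.1174 z 0.2289
3 phi 1.75 toolx 0.54 toolz -0.15 u 0.1039 z 0.2327
4 phi 1.65 toolx 0.55 toolz -0.1 u 0.0901 z 0.2351
5 phi 1.55 toolx 0.56 toolz -0.04 u 0.0761 z 0.2361
6 phi 1.45 toolx 0.56 toolz 0.02 u 0.0621 z 0.2357
7 phi 1.35 toolx 0.56 toolz 0.07 u 0.0482 z 0.2339
8 phi 1.25 toolx 0.55 toolz 0.13 u 0.0345 z 0.2307
9 phi 1.15 toolx 0.53 toolz 0.18 u 0.0213 z 0.2262
10 phi 1.05 toolx 0.51 toolz 0.23 u 0.0085 z 0.2204
11 phi 0.95 toolx 0.48 toolz 0.28 u -0.0036 z 0.2134
12 phi 0.85 toolx 0.45 toolz 0.33 u -0.0149 z 0.2051
13 phi 0.75 toolx 0.42 toolz 0.37 u -0.0253 z 0.1958
14 phi 0.65 toolx 0.38 toolz 0.41 u -0.0348 z 0.1855
15 phi 0.55 toolx 0.34 toolz 0.45 u -0.0432 z 0.1743
16 phi 0.45 toolx 0.29 toolz 0.48 u -0.0505 z 0.1623
17 phi 0.35 toolx 0.24 toolz 0.51 u -0.0565 z 0.1496
18 phi 0.25 toolx 0.19 toolz 0.53 u -0.0612 z 0.1365
19 phi 0.2 toolx 0.07 toolz 0.27 u -0.063 z 0.1297
20 phi 0.15 toolx 0.06 toolz 0.27 u -0.0645 z 0.1229
21 phi 0.1 toolx 0.05 toolz 0.28 u -0.0657 z 0.1159
22 phi 0.05 toolx 0.03 toolz 0.28 u -0.0665 z 0.109
23 phi 0.0 toolx 0.02 toolz 0.28 u -0.067 z 0.102
```

Request:
move_arm([
  [[0,0,-0.97],[0,0,0],0.2],
  [[0,0,-0.97],[0,0,0],0],
  [[0,0,-0.96],[0,0,0],0],
  [[-0.9,0,0],[0,0,0],0],
  [[-0.9,0,0],[0,0,0],0],
])

```text
clock: 16.85
position: [0.6166, -0.1982, 0.2727]
ee_rot: [0.034, 0.999, 0.0, 0.0]
ft_force: [0.4, -0.2, -0.4]
grip_width: 0.001
```

Request:
move_arm([
  [[-0.92,0,0],[0,0,0],0],
  [[-0.92,0,0],[0,0,0],0],
  [[-0.93,0,0],[0,0,0],0],
  [[-0.93,0,0],[0,0,0],0],
  [[0,0,0],[0,0,0],0],
])

```text
clock: 17.48
position: [0.709, -0.2043, 0.2708]
ee_rot: [0.034, 0.999, 0.0, -0.001]
ft_force: [-0.7, 0.4, -1.0]
grip_width: 0.0
```

```bash
python3 - <<'E'
from h import *
o=get_obs();print(o['position'],o['ee_rot'],o['ft_force'],o['grip_width'])
s=camera("scene")[:,:,::-1];t=camera("top")[:,:,::-1];cv2.imwrite("pics/s6.png",s)
a=cv2.resize(s[120:270,130:250],(480,600),interpolation=cv2.INTER_CUBIC);b=cv2.resize(t[90:210,290:350],(300,600),interpolation=cv2.INTER_CUBIC)
cv2.imwrite("pics/c6.png",np.hstack([a,b]))
E
```

```text
[ 0.70899365 -0.20426262  0.2708302 ] [ 3.40222089e-02  9.99420410e-01  8.38519626e-05 -1.15198467e-03] [-0.70628401  0.44635564 -1.04766884] 0.00013833363146998552
```

View pics/c6.png

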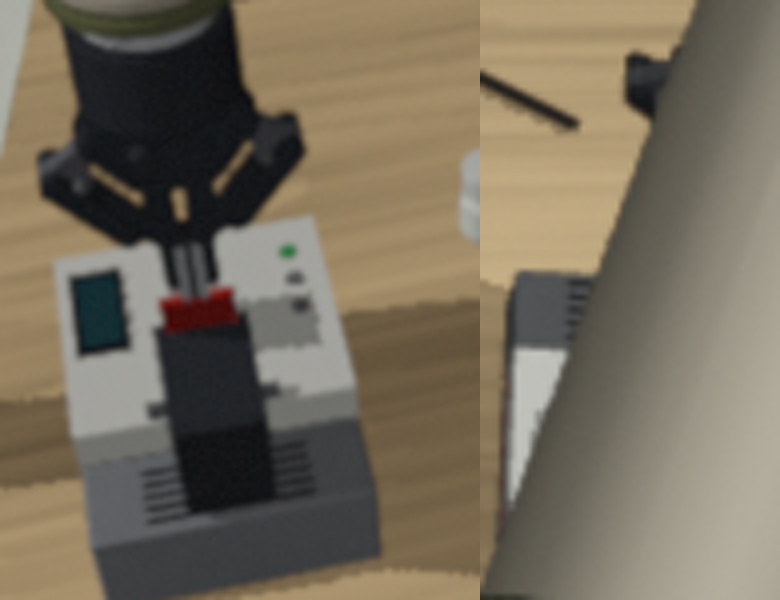

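The fingers are closed just behind and above the red tab at crop (195,297), centred on it. I'll descend behind the tab and start the push.

Request:
move_arm([
  [[0,0,0.8],[0,0,0],0],
  [[0,0,0.88],[0,0,0],0],
  [[0,0,0],[0,0,0],0],
  [[0.4,0,0],[0,0,0],0],
  [[0.41,0,0],[0,0,0],0],
])

```text
clock: 18.2
position: [0.6879, -0.2036, 0.2324]
ee_rot: [0.034, 0.999, -0.0, 0.001]
ft_force: [1.7, 0.3, 0.8]
grip_width: -0.0
```

Request:
move_arm([
  [[0.54,0,-0.15],[0,0,0],0],
  [[0.55,0,-0.1],[0,0,0],0],
])

```text
clock: 18.45
position: [0.6603, -0.2015, 0.2383]
ee_rot: [0.034, 0.999, -0.0, 0.001]
ft_force: [0.4, -1.1, -0.9]
grip_width: -0.001
```

Request:
move_arm([
  [[0.56,0,-0.04],[0,0,0],0],
  [[0.56,0,0.02],[0,0,0],0],
  [[0.56,0,0.07],[0,0,0],0],
])

```text
clock: 18.82
position: [0.6184, -0.1987, 0.237]
ee_rot: [0.034, 0.999, 0.0, 0.001]
ft_force: [0.8, -0.8, 0.1]
grip_width: -0.002
```

```bash
python3 - <<'E'
from h import *
o=get_obs();print(o['position'],o['ft_force'],o['torque'])
s=camera("scene")[:,:,::-1];cv2.imwrite("pics/s7.png",s)
h=cv2.cvtColor(np.ascontiguousarray(s),cv2.COLOR_BGR2HSV);r=((h[...,0]<8)|(h[...,0]>172))&(h[...,1]>150);r[:,230:]=0
for c,a,l in blobs(r,10): print(c,a)
yaw=np.radians(-3.75);ex=np.array([np.cos(yaw),np.sin(yaw),0]);S=np.array([.5720,-.1948,0])
for th in np.arange(1,1.9,.1):
    P=S+ex*(.062-.131*np.cos(th)+.006*np.sin(th))+np.array([0,0,.096+.131*np.sin(th)+.006*np.cos(th)])
    print(th.round(2),proj(camera_info("scene"),[P]).round(1))
E
```

```text
[ 0.61841871 -0.19869033  0.23702647] [ 0.75510848 -0.80681191  0.14262225] [-0.03756181 -0.1331762   0.0236781 ]
[175.47 176.13] 129
1.0 [[173.5 167.8]]
1.1 [[173.8 169.2]]
1.2 [[174.2 171.3]]
1.3 [[174.6 173.9]]
1.4 [[175.2 177. ]]
1.5 [[175.9 180.8]]
1.6 [[176.7 185. ]]
1.7 [[177.5 189.7]]
1.8 [[178.4 194.8]]
```

The hood is following: the tab is at θ≈1.37 against 1.35 planned. I'll continue the arc, with a 3 mm correction down.

Request:
move_arm([
  [[0.55,0,0.19],[0,0,0],0],
  [[0.53,0,0.24],[0,0,0],0],
  [[0.51,0,0.23],[0,0,0],0],
  [[0.48,0,0.28],[0,0,0],0],
])

```text
clock: 19.38
position: [0.5672, -0.1951, 0.2132]
ee_rot: [0.034, 0.999, 0.0, 0.001]
ft_force: [0.1, -0.0, -0.2]
grip_width: 0.003
```

Request:
move_arm([
  [[0.45,0,0.33],[0,0,0],0],
  [[0.42,0,0.37],[0,0,0],0],
  [[0.38,0,0.41],[0,0,0],0],
])

```text
clock: 19.75
position: [0.5361, -0.1929, 0.185]
ee_rot: [0.034, 0.999, 0.0, 0.001]
ft_force: [0.7, 0.3, 0.3]
grip_width: -0.002
```

```bash
python3 - <<'E'
from h import *
o=get_obs();print(o['position'],o['ft_force'],o['torque'],'u',(o['position'][0]-.572)/.9979)
s=camera("scene")[:,:,::-1];cv2.imwrite("pics/s8.png",s)
a=cv2.resize(s[120:270,110:250],(560,600),interpolation=cv2.INTER_CUBIC);cv2.imwrite("pics/c8.png",a)
E
```

```text
[ 0.53606646 -0.19290566  0.18502985] [0.69915474 0.26579389 0.34234037] [-0.07022041 -0.10189842  0.02523949] u -0.03600915485326708
```

View pics/c8.png

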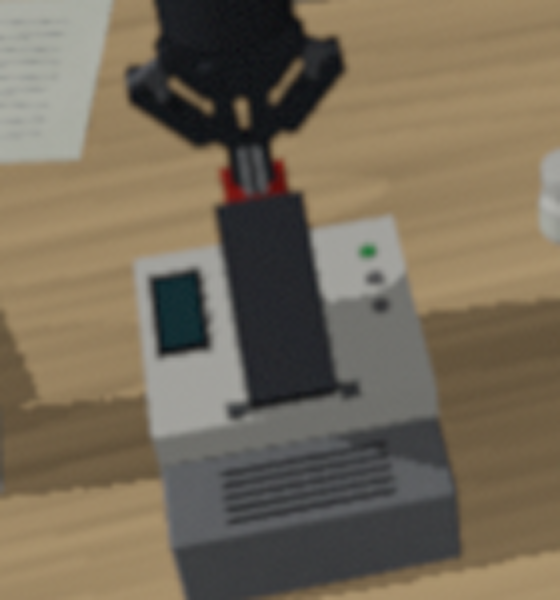

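The fingertips rest on the red tab at crop (252,180), with the hood about two-thirds shut and in line. Continuing.

Request:
move_arm([
  [[0.34,0,0.45],[0,0,0],0],
  [[0.29,0,0.48],[0,0,0],0],
  [[0.24,0,0.51],[0,0,0],0],
  [[0.19,0,0.53],[0,0,0],0],
])

```text
clock: 20.3
position: [0.5095, -0.1909, 0.1344]
ee_rot: [0.034, 0.999, 0.0, -0.0]
ft_force: [0.7, 0.7, 0.6]
grip_width: 0.0
```

Request:
move_arm([
  [[0.07,0,0.27],[0,0,0],0],
  [[0.06,0,0.27],[0,0,0],0],
  [[0.05,0,0.28],[0,0,0],0],
])

```text
clock: 20.68
position: [0.5056, -0.1907, 0.1146]
ee_rot: [0.034, 0.999, -0.0, 0.0]
ft_force: [0.3, -0.4, 0.8]
grip_width: -0.001
```

Request:
move_arm([
  [[0.02,0,0.14],[0,0,0],0],
  [[0.02,0,0.14],[0,0,0],0],
])

```text
clock: 20.92
position: [0.5046, -0.1906, 0.1078]
ee_rot: [0.034, 0.999, 0.0, 0.0]
ft_force: [-0.5, 0.5, 0.2]
grip_width: 0.004
```

Request:
move_arm([
  [[0.01,0,0.08],[0,0,0],0],
  [[0,0,0.08],[0,0,0],0],
  [[0,0,0],[0,0,0],0],
])

```text
clock: 21.3
position: [0.5042, -0.1905, 0.1038]
ee_rot: [0.034, 0.999, 0.0, -0.0]
ft_force: [-0.5, -0.9, -0.0]
grip_width: 0.003
```

Request:
move_arm([
  [[0,0,0.05],[0,0,0],0],
  [[0,0,0],[0,0,0],0],
])

```text
clock: 21.55
position: [0.5042, -0.1906, 0.1026]
ee_rot: [0.034, 0.999, 0.0, 0.0]
ft_force: [-0.2, 0.1, -0.0]
grip_width: 0.001
```

Request:
move_arm([
  [[0,0,0.05],[0,0,0],0],
  [[0,0,0],[0,0,0],0],
])

```text
clock: 21.8
position: [0.5043, -0.1906, 0.102]
ee_rot: [0.034, 0.999, 0.0, 0.0]
ft_force: [-3.4, 1.7, 7.4]
grip_width: 0.003
```

Request:
move_arm([
  [[0,0,0.03],[0,0,0],0],
  [[0,0,0],[0,0,0],0],
])

```text
clock: 22.05
position: [0.5043, -0.1906, 0.1018]
ee_rot: [0.034, 0.999, 0.0, 0.0]
ft_force: [-5.8, 1.8, 13.8]
grip_width: 0.001
```

There is a firm stop at z = 0.102, exactly the shut height of the tab. I'll back off straight up and check.

Request:
move_arm([
  [[0.02,0,-0.3],[0,0,0],0],
  [[0.1,0,-0.7],[0,0,0],0],
  [[0.3,0,-0.9],[0,0,0],0],
  [[0.9,0,-0.9],[0,0,0],0],
  [[0.9,0,-0.9],[0,0,0],0],
])

```text
clock: 22.68
position: [0.4482, -0.187, 0.1947]
ee_rot: [0.034, 0.999, -0.0, 0.0]
ft_force: [0.6, 0.1, -0.4]
grip_width: 0.001
```

Request:
move_arm([
  [[0.5,0,-0.5],[0,0,0],0],
  [[0,0,0],[0,0,0],0],
  [[0,0,0],[0,0,0],0],
])

```text
clock: 23.05
position: [0.4366, -0.1858, 0.2056]
ee_rot: [0.034, 0.999, 0.0, 0.0]
ft_force: [0.4, 1.0, -0.2]
grip_width: 0.003
```

```bash
python3 - <<'E'
from h import *
o=get_obs();print(o['clock'],o['position'],o['ft_force'])
s=camera("scene")[:,:,::-1];cv2.imwrite("pics/s9.png",s)
h=cv2.cvtColor(np.ascontiguousarray(s),cv2.COLOR_BGR2HSV);r=((h[...,0]<8)|(h[...,0]>172))&(h[...,1]>150);r[:,230:]=0
for c,a,l in blobs(r,10): print('tab',c,a)
yaw=np.radians(-3.75);ex=np.array([np.cos(yaw),np.sin(yaw),0]);S=np.array([.5720,-.1948,0])
for th in (0,.03,.1):
    P=S+ex*(.062-.131*np.cos(th)+.006*np.sin(th))+np.array([0,0,.096+.131*np.sin(th)+.006*np.cos(th)])
    print(th,proj(camera_info("scene"),[P]).round(1))
a=cv2.resize(s[110:270,110:350],(800,533),interpolation=cv2.INTER_CUBIC);cv2.imwrite("pics/c9.png",a)
E
```

```text
23.05 [ 0.43664286 -0.18576643  0.20555062] [ 0.37119541  0.98491309 -0.24092451]
0 [[175.8 181.7]]
0.03 [[175.6 180.6]]
0.1 [[175.2 178.4]]
```

View pics/c9.png

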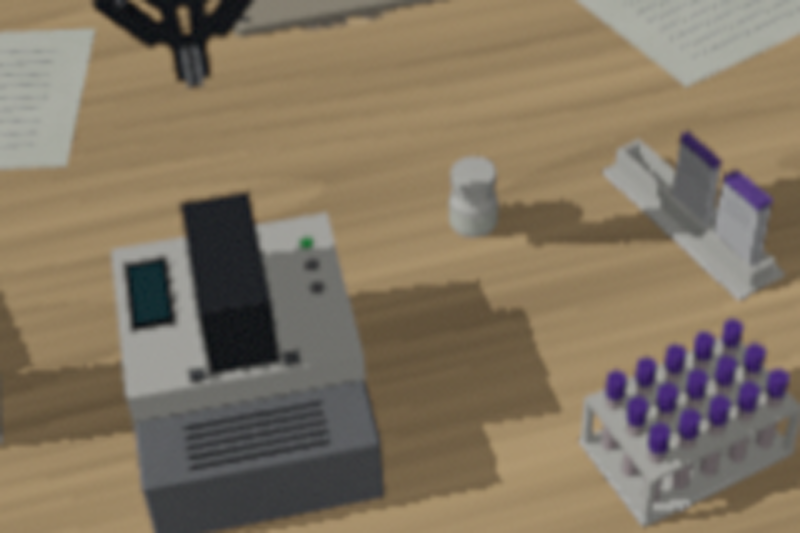

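The hood is shut flat on the deck at crop (235,290), hiding its tab. The other two cartridges are still in the rack, the bystanders are where they were, and the arm is clear, so I'm handing in.

```bash
python3 -c "
from workcell import hand_in;print(hand_in())"
```

```text
the job is handed in; nothing more can be done
None
```

The 12 mm cartridge is in the analyser's slot, pressed home, with the hood shut over it. I handed the job in after about 23 s of the 72 s allowed.

- **Finding it:** I pinched only the cartridge in the pocket nearest the robot. It read 11.5 mm on the gripper, which leaves 12 as the only fit among 9.5, 12 and 14.5. The overhead view agreed, showing about 12.0 mm for it and 9.6 mm for its neighbour. I did not pinch the other two, and they are still in the rack.
- **Pressing home:** The roller pushed sideways with about 3 to 4 N, then the bed dragged at about 4 N over roughly 8 mm. The push then climbed to 12.2 N as the motion stopped, with the foot about 33.7 mm below the deck. I eased off and let go there, short of the 16 N forcing limit.
- **Shutting the hood:** I pushed the tab along its arc with the fingers closed, until it stopped firmly at a height of 102 mm, the height for shut. The push on the tab reached 13.8 N at that stop.
- **Last checks:** The last picture shows the hood flat on the deck, two cartridges in the rack, the jar and tube rack in place, and the arm clear. The meter and carton were outside that crop; I never went near them. My colour check for the red tab found nothing in that picture because the shut hood hides it. So the shut hood rests on the felt stop and the picture, not on a measured angle.

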